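Hook remover to the front of the tackle carousel

ROBOT

A 7-joint arm with a two-finger parallel gripper is mounted at the origin on the work surface. World frame = base frame: x ahead of the robot, y to its left, z up, the work surface at z = 0. Lengths are in m, angles in rad, forces in N, time in s.
With the tool pointing down it reaches from about 0.4 to 0.85 m from the base axis. Payload 10.4 kg.
Tool frame: the origin (TCP) lies midway between the tips of the shut fingers; the grasp point (between the pads) lies 19 mm behind it; z points along the fingers, y is the line along which they close (so a half turn about z gives the same grasp; the last joint's range is limited). The gripper opens to 85 mm and grips with 20 to 120 N. Pads are 22 mm wide; open, the fingers measure 114 mm over their backs; the gripper's body (76 mm by 85 mm) begins 54 mm behind the grasp point. The pads swing forward as they close: fully open they stand 13 mm farther back than shut.
Start: joints at [1.171, 0.332, -0.065, 1.46, 0.022, 1.35, -0.088], TCP at [0.23, -0.581, 0.231] pointing down, gripper open.
Joint ranges: [-2.6, 2.6], [-0.5, 2.12], [-1.47, 1.34], [0.16, 2.42], [-1.27, 4.41], [0.06, 2.06], [-2.6, 2.6]. Speed limits (rad/s): [2.22, 2.22, 2.79, 2.79, 3.14, 3.14, 3.14].

INTERFACE

Orientations are given as a unit quaternion [x, y, z, w].
In Python, from workcell import get_obs, camera, camera_params, hand_in gives the robot as it stands.
- The arm moves only by the tool carry_out, never from a script. Its argument "commands" is a list that holds one entry, the list of rows, each a list of 6 numbers: the shift along the tool's x, y, z in units of 40 mm (1.0 is 40 mm), then the turn, a rotation vector about the tool's x, y, z in units of 6 degrees (1.0 is 6 degrees). In form: [[[x, y, z, ax, ay, az], ...]]. A call has 1 to 20 rows; each row shifts and turns the commanded pose from where the row before left it, along the tool's axes as they then stand; what a row does not reach is not made up. A row lasts 1/12 s, in which the tool goes at most 41.7 mm and 7.16 degrees, less where a joint would pass 70% of its speed; a pose out of reach is approached as far as the arm can. A call is refused whole if a number of a shift passes 1 or a number of a turn 1, either way. A call with a gripper value outside its range is refused whole. "hand" is the closure, from -1 (fully open) to 1 (shut), set as the call begins (left out, the last holds). The fingers move at their own pace and stop on an object; "force" is the grip in N (left out, the last holds). Time passes only in rows, so rows that do not move let the fingers close. It gives the time, the measured TCP pose, the force, the opening and the grip force at its end, in the units of the state.
- get_obs(): the state, without advancing time (a new reading comes with each control period).
- camera(name): name is "scene" or "top"; returns the picture (480x640x3 uint8, red, green, blue); there is no depth.
- camera_params(name): a dict with "mtx" (3x3 intrinsics, pixels), "k1" (the pictures are not rectified: a ray, as slopes to the right and down, at radius r is drawn at 1 + k1 r^2 times it, then the intrinsics apply), "R" (3x3) and "t" (3): a world point X has camera coordinates R X + t. Camera axes: x right, y down, z forward; pixel columns grow to the right and rows downward; lengths in m; the calibration is good to about 2 mm. A picture is of the moment at which its call begins. camera_params takes no time and is no camera call.
- hand_in(): hands the job in; it is judged then, once.
The state is a dict: "clock": time; "joint_pos": joint angles; "joint_velocities": joint speeds; "tau": joint torques, N m; "position": TCP position; "ee_rot": TCP orientation; "ft_force": force on the tool from outside, world axes, zero at the start; "torque": the same for the moment, N m; "grip_width": opening from 0.0 (shut) to 1.0 (fully open); "grasp_force": force on a finger pad.
Only numpy, scipy, OpenCV 4.12 (cv2) and the standard library are available. Lean on these libraries where they do the work, as an engineer would, in place of code of your own. Each camera call takes 0.05 s, during which the arm holds its last target. There are 200 camera calls.

TASK

First stand the hook remover in the orange cup of the tackle carousel, steel end down and green handle up, and let go of it. Then turn the carousel by its blue centre handle until the orange cup is right at the red front pointer of the carousel's foot, and finish still gripping the blue handle so that the carousel is held still: do not let go at the end. Leave the other tackle where it is.

Things in the scene. Friction and masses are not known exactly. Their poses are not given: they have to be found in the camera images.
- remover: hook remover, a straight round stick 180 mm long, 60 g or so: a steel shaft 12 mm thick for the first 100 mm, then a green handle 18 mm thick for the last 80 mm. Origin at the steel end's centre; its z axis runs along the stick to the handle's end. At the start it lies in the wooden rest, sloping up at 45 degrees with the handle uppermost and bare (the rest's trough, 27 mm wide, covers only the first 95 mm), so it can be lifted straight up out of it.
- rest: fixed wooden rest, base 130 x 90 mm, 10 mm thick; origin under the centre of the base. Its trough rises at 45 degrees towards its own +x; the remover's steel end sits 45 mm behind the origin (-x) and 30 mm up; the trough's top is at about 100 mm.
- stand: fixed foot of the carousel, a black disc of 125 mm radius; origin under its centre, on the turning axis, at the level of the ledge. A red pointer block, 34 mm wide and 36 mm tall, stands beyond the deck's edge, 180 mm from the axis on its own -x side (roughly towards the robot): that side is the front.
- turntable (a joint): angle of the carousel's deck: a grey disc, 148 mm radius, top 30 mm above the ledge, carrying the orange cup and, at quarter turns from it, three clear jars with white lids (50 mm wide, tops at 85 mm), all fixed to it with their centres 110 mm from the axis. 0 (or any whole number of turns): the orange cup is at the red pointer; grows anticlockwise seen from above; no stops, turns either way as far as wanted. Light friction (about 0.06 N m); stays where it is left.
- handle: blue upright grip plate on the carousel's axis, turning with the deck: 52 mm long along its x, 14 mm thick along its y (pinch it here), 42 mm tall; origin at its centre, 109 mm above the ledge. It stands on a 12 mm thick post. Its long direction lies in line with the orange cup, which is on its -x side.
- cup_floor (a point): centre of the inner floor of the orange cup, 35 mm above the ledge. Turns with the carousel.
- cup_mouth (a point): centre of the mouth of the orange cup, 105 mm above the ledge: round, about 27 mm inside, 36 mm outside, 70 mm deep. A stick left in it may lean by up to about 13 degrees.
- front_mark (a point): point fixed to the foot, 110 mm from the axis towards the red pointer and 105 mm above the ledge, where the centre of the cup's mouth comes when the cup is at the front.
- reel: grey aluminium fishing reel, 54 mm wide, 65 mm tall; origin under its centre. Leave alone.
- sinkers: steel sinker set in a grey tray 110 x 75 mm, about 30 mm tall; origin under its centre. Leave alone.
- spool: blue and black line spool, 64 mm wide, 34 mm tall; origin under its centre. Leave alone.
- lure: green silicone shad lure, about 110 mm long, 25 mm tall; origin under its body. Leave alone.
- oilcan: red can, 52 mm wide, 120 mm tall; origin under its centre. Leave alone.

How it is judged:
By the outcome, as a careful person would: the job done as asked, in the order asked, and still so for the second after the job is handed in, while the arm keeps its last pose, push and grip.
It also fails if it takes over 72 s, if anything falls off the work surface, if the arm or the gripper's body presses on something with over 40 N, if the wrist force passes 120 N, or if a joint passes its speed limit or range.

## Working session

There is one attempt and no reset: what is moved stays moved. The work goes in short steps, Python scripts to look and compute and a tool call to move; the robot and the scene stay as the last step left them, time stands still between calls to the robot, and variables do not carry over. Pictures are saved under pics/ and viewed, at most 10 in all, crops included, and the job is handed in when it is done.

Besides the shell and the picture viewer there is one more tool, called after "Request:" as a command line: name --argument value ..., lists and objects as JSON in quotes. carry_out: Moves the arm, as the interface text tells. Its arguments: {"type":"object","properties":{"commands":{"type":"array"},"hand":{"type":"number"},"force":{"type":"number"}},"required":["commands"]}

```bash
ls; mkdir -p pics
python3 - <<'E'
from workcell import *
import cv2
o=get_obs();print(o)
for n in("scene","top"):
    cv2.imwrite(f"pics/{n}0.png",camera(n)[:,:,::-1]);p=camera_params(n);print(n,p)
E
```

```text
pics
{'clock': 0.0, 'joint_pos': array([ 1.1713734 ,  0.33284547, -0.06469153,  1.46093258,  0.02164032,
        1.34988511, -0.08850323]), 'joint_velocities': array([ 1.25072740e-03, -7.32556625e-04,  1.80936017e-04, -4.42795775e-04,
        3.39433780e-04, -3.77124791e-05, -6.05379632e-05]), 'tau': array([ 1.45510068e-03, -6.25463104e+01,  5.00181061e-02, -3.91611385e+01,
        1.63297250e-02,  9.93435387e-03,  9.67409107e-06]), 'position': array([ 0.22982418, -0.58081831,  0.23053657]), 'ee_rot': array([ 9.82301048e-01,  1.87307713e-01, -1.80164828e-04, -6.62998908e-04]), 'ft_force': array([ 0.33826327,  0.23970281, -0.26266114]), 'torque': array([ 0.00159189,  0.00837189, -0.01990934]), 'grasp_force': 0.0, 'grip_width': 1.003556046920436}
scene {'mtx': array([[512.56385201,   0.        , 320.32254025],
       [  0.        , 512.56385201, 240.69199245],
       [  0.        ,   0.        ,   1.        ]]), 'k1': -0.04492303032523117, 'R': array([[-0.83900889,  0.54411315,  0.00222718],
       [ 0.45907659,  0.71007002, -0.53390004],
       [-0.29208349, -0.44692443, -0.84554467]]), 't': array([ 0.40265326, -0.16476946,  1.27719883])}
top {'mtx': array([[613.70168899,   0.        , 323.11857195],
       [  0.        , 613.70168899, 244.08004121],
       [  0.        ,   0.        ,   1.        ]]), 'k1': -0.18069455784954702, 'R': array([[-0.01341017, -0.99990324,  0.00369965],
       [-0.99695471,  0.01308618, -0.07687688],
       [ 0.07682103, -0.00471932, -0.99703373]]), 't': array([0.01676358, 0.48549819, 1.68675519])}
```

View pics/scene0.png

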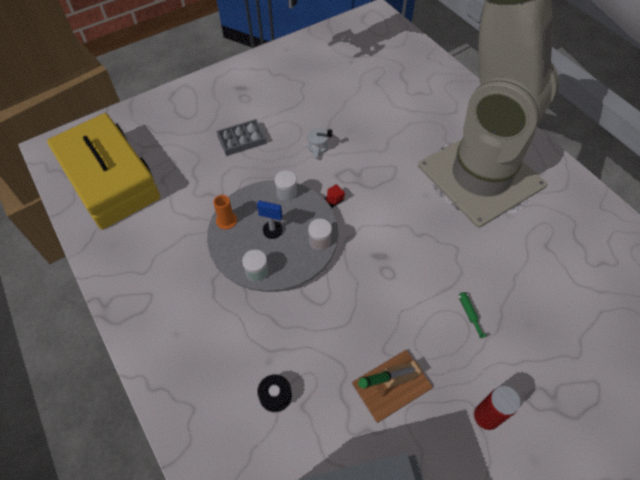

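View pics/top0.png

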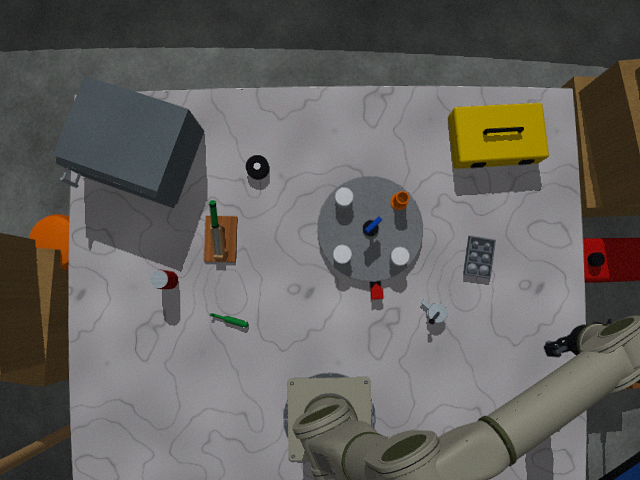

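The top view shows the rest at about (220,240) with the handle end at (213,203), the carousel's centre at (370,228), the orange cup at (401,198), and the red pointer at (376,291). In the scene view they are at (392,385), (273,230), (224,212) and (335,195). I'll zoom in on these regions next.

```bash
cat > h.py <<'E'
import numpy as np, cv2
from workcell import *
def ray(n,px):
    p=camera_params(n);K=p["mtx"]
    q=cv2.undistortPoints(np.array([[px]],float),K,np.array([p["k1"],0,0,0,0.]),None,None)[0,0] if 0 else None
    d=(np.array(px,float)-K[:2,2])/[K[0,0],K[1,1]];u=d.copy()
    for _ in range(20): u=d/(1+p["k1"]*(u@u))
    R=p["R"];return -R.T@p["t"],R.T@np.array([*u,1])
def onz(n,px,z):
    c,d=ray(n,px);return c+d*(z-c[2])/d[2]
def tri(a,b):
    c1,d1=ray("scene",a);c2,d2=ray("top",b)
    s=np.linalg.lstsq(np.c_[d1,-d2],c2-c1,rcond=None)[0]
    A=c1+s[0]*d1;B=c2+s[1]*d2;return (A+B)/2,np.linalg.norm(A-B)
def proj(n,X):
    p=camera_params(n);c=p["R"]@np.array(X,float)+p["t"];u=c[:2]/c[2];u=u*(1+p["k1"]*(u@u))
    return u*np.diag(p["mtx"])[:2]+p["mtx"][:2,2]
def crop(n,box,f,name,im=None):
    x,y,w,h=box;im=camera(n) if im is None else im
    return cv2.resize(im[y:y+h,x:x+w,::-1],None,fx=f,fy=f,interpolation=cv2.INTER_CUBIC)
E
python3 - <<'E'
from h import *
s=cv2.imread("pics/scene0.png")[:,:,::-1];t=cv2.imread("pics/top0.png")[:,:,::-1]
a=crop("scene",(195,160,160,140),2.5,"",s);b=crop("top",(310,170,120,140),2.5,"",t)
c=crop("scene",(340,335,100,90),2.5,"",s);d=crop("top",(195,190,60,90),2.5,"",t)
o=np.zeros((580,700,3),np.uint8)
for im,x,y in((a,0,0),(b,400,0),(c,0,352),(d,400,352)):o[y:y+im.shape[0],x:x+im.shape[1]]=im
cv2.imwrite("pics/z1.png",o)
E
```

```text
(no output)
```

View pics/z1.png

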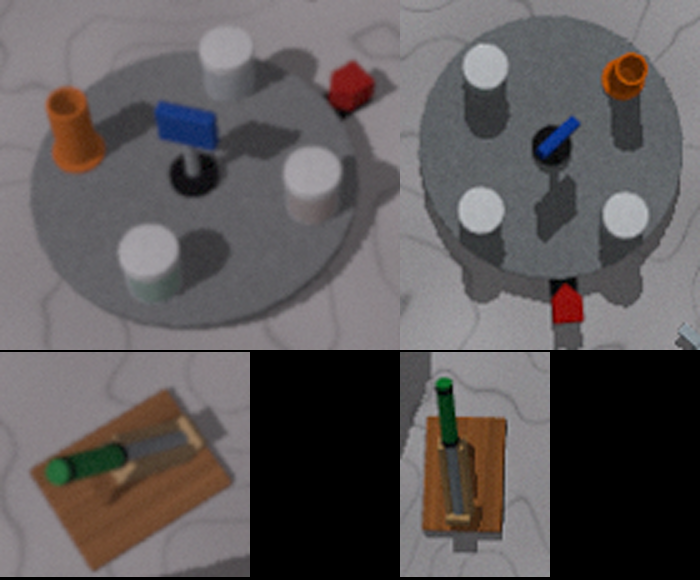

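Run:
```python
from h import *
np.set_printoptions(precision=4,suppress=True)
for k,a,b in [("mouth",(222.2,199.2),(402,198)),("A",(285.8,180),(400,255.6)),("B",(319.8,229.2),(342,254)),("C",(254.6,260),(344,196.4)),
 ("hend",(364,382.6),(212.6,202.4)),("joint",(389.6,375.4),(214.6,226.4)),("steel",(415.2,369.4),(218.2,254.4)),("plate",(195+187/2.5,160+118/2.5),(310+160/2.5,170+136/2.5)),("ptr",(195+352/2.5,160+76/2.5),(310+167/2.5,170+298/2.5))]:
    print(k,*tri(a,b))
for c in [(425,417),(505,419),(502,538),(425,528)]: print(onz("top",((c[0]-400)/2.5+195,(c[1]-352)/2.5+190),.01))
for c in [(30,470),(165,388),(232,482),(95,570)]: print(onz("scene",((c[0])/2.5+340,(c[1]-352)/2.5+335),.01))
```

```text
mouth [ 0.6001 -0.2015  0.1067] 0.0021407098474138454
A [ 0.4474 -0.1958  0.0754] 0.00032993499951387985
B [ 0.4545 -0.0402  0.0748] 0.0014292010571117495
C [ 0.6099 -0.0478  0.0778] 0.0008206755081167397
hend [0.5872 0.2965 0.1506] 0.0013694192595874234
joint [0.5298 0.3001 0.0998] 0.002023962281613975
steel [0.4595 0.3033 0.0243] 0.002554559676304429
plate [ 0.528  -0.1236  0.1137] 0.0013141180421466746
ptr [ 0.3555 -0.1322  0.0423] 0.007304453174432823
[0.5702 0.3424 0.01  ]
[0.5665 0.2514 0.01  ]
[0.4326 0.2551 0.01  ]
[0.4448 0.3422 0.01  ]
[0.5723 0.255  0.01  ]
[0.4436 0.2594 0.01  ]
[0.447  0.3479 0.01  ]
[0.5748 0.3434 0.01  ]
```

Measured positions agree with the given sizes: mouth at z 0.107, handle end at z 0.151, and a 45° slope. The carousel axis is at about (0.528, -0.122) and the remover lies at a yaw of about -2.4°. I'll move over the handle now.

Request:
carry_out --commands '[[[0,0,0,0,0,1],[0,0,0,0,0,1],[0,0,0,0,0,1],[0,0,0,0,0,1],[0.264,-0.796,0,0,0,0],[0.264,-0.796,0,0,0,0],[0.264,-0.796,0,0,0,0],[0.264,-0.796,0,0,0,0],[0.264,-0.796,0,0,0,0],[0.264,-0.796,0,0,0,0],[0.264,-0.796,0,0,0,0],[0.264,-0.796,0,0,0,0],[0.264,-0.796,0,0,0,0],[0.264,-0.796,0,0,0,0]]]' --hand -1 --force 60

```text
clock: 1.27
position: [0.349, -0.2658, 0.2311]
ee_rot: [1.0, -0.021, -0.0, 0.0]
ft_force: [0.1, 0.5, 0.4]
grip_width: 1.002
grasp_force: 0.0
```

Request:
carry_out --commands '[[[0.264,-0.796,0,0,0,0],[0.264,-0.796,0,0,0,0],[0.264,-0.796,0,0,0,0],[0.264,-0.796,0,0,0,0],[0.264,-0.796,0,0,0,0],[0.264,-0.796,0,0,0,0],[0.264,-0.796,0,0,0,0],[0.264,-0.796,0,0,0,0],[0.264,-0.796,0,0,0,0],[0.264,-0.796,0,0,0,0],[0.264,-0.796,0,0,0,0],[0.264,-0.796,0,0,0,0],[0.264,-0.796,0,0,0,0],[0.264,-0.796,0,0,0,0],[0.264,-0.796,0,0,0,0],[0.264,-0.796,0,0,0,0],[0.264,-0.796,0,0,0,0],[0.264,-0.796,0,0,0,0],[0,0,0,0,0,0],[0,0,0,0,0,0]]]'

```text
clock: 2.93
position: [0.562, 0.2993, 0.2301]
ee_rot: [1.0, -0.019, -0.001, -0.0]
ft_force: [-0.4, -0.3, 0.0]
grip_width: 0.993
grasp_force: 0.0
```

Request:
carry_out --commands '[[[0,0.045,0.5,0,0,0],[0,0,0.6,0,0,0],[0,0,0.6,0,0,0],[0,0,0.5,0,0,0],[0,0,0.4,0,0,0],[0,0,0.3,0,0,0],[0,0,0,0,0,0],[0,0,0,0,0,0]]]'

```text
clock: 3.6
position: [0.5629, 0.2945, 0.1154]
ee_rot: [1.0, -0.021, -0.0, 0.0]
ft_force: [-0.2, -0.9, -1.0]
grip_width: 1.002
grasp_force: 0.0
```

Request:
carry_out --commands '[[[0,0,0,0,0,0],[0,0,0,0,0,0],[0,0,0,0,0,0],[0,0,0,0,0,0],[0,0,0,0,0,0],[0,0,0,0,0,0],[0,0,0,0,0,0],[0,0,0,0,0,0],[0,0,0,0,0,0],[0,0,0,0,0,0],[0,0,0,0,0,0],[0,0,0,0,0,0]]]' --hand 1 --force 70

```text
clock: 4.6
position: [0.5631, 0.2955, 0.1156]
ee_rot: [1.0, -0.021, 0.0, -0.0]
ft_force: [-0.1, -0.3, 3.9]
grip_width: 0.19
grasp_force: 68.3
```

Request:
carry_out --commands '[[[0,0,-0.2,0,0,0],[0,0,-0.5,0,0,0],[0,0,-0.8,0,0,0],[0,0,-0.8,0,0,0],[0,0,-0.8,0,0,0],[0,0,-0.8,0,0,0],[0,0,-0.8,0,0,0],[0,0,-0.3,0,0,0],[0,0,0,0,0.75,0],[0,0,0,0,0.75,0],[0,0,0,0,0.75,0],[0,0,0,0,0.75,0],[0,0,0,0,0.75,0],[0,0,0,0,0.75,0],[0,0,0,0,0.75,0],[0,0,0,0,0.75,0],[0,0,0,0,0.75,0],[0,0,0,0,0.75,0],[0,0,0,0,0,0],[0,0,0,0,0,0]]]'

```text
clock: 6.27
position: [0.5621, 0.2867, 0.3238]
ee_rot: [0.951, -0.02, 0.309, -0.0]
ft_force: [0.4, -0.6, -1.4]
grip_width: 0.187
grasp_force: 68.3
```

Run:
```python
from h import *
from scipy.spatial.transform import Rotation as Ro
np.set_printoptions(precision=4,suppress=True)
o=get_obs();R=Ro.from_quat(o["ee_rot"]).as_matrix();p=o["position"]
print(p,R,p-.019*R[:,2],o["joint_pos"])
s=camera("scene");t=camera("top")
a=proj("scene",p).astype(int);b=proj("top",p).astype(int);print(a,b)
A=crop("scene",(a[0]-60,a[1]-60,130,160),3,"",s);B=crop("top",(b[0]-60,b[1]-60,120,120),3,"",t)
im=np.zeros((480,760,3),np.uint8);im[:A.shape[0],:A.shape[1]]=A;im[:B.shape[0],400:400+B.shape[1]]=B
cv2.imwrite("pics/g1.png",im)
```

```text
[0.5621 0.2867 0.3238] [[ 0.8084 -0.0369  0.5875]
 [-0.0374 -0.9992 -0.0114]
 [ 0.5875 -0.0127 -0.8091]] [0.5509 0.2869 0.3392] [ 0.1492  0.0006 -0.9085  1.7874  0.5332  0.9488 -2.5972]
[383 329] [203 202]
```

View pics/g1.png

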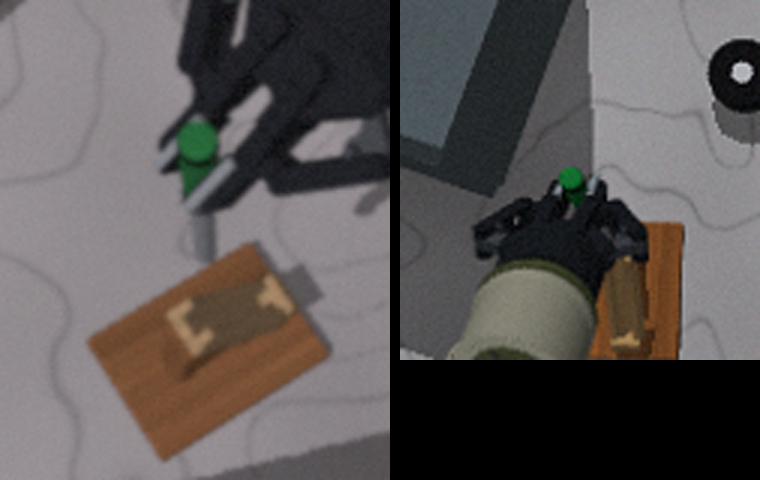

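The remover is held with its handle end at (198,140) in the left crop. The tilt stopped at 36° because joint 7 hit its limit. I'll move towards the cup and then finish the tilt there.

Request:
carry_out --commands '[[[0.045,0.38,0.03,0,0,0],[0.089,0.759,0.06,0,0,0],[0.089,0.759,0.06,0,0,0],[0.089,0.759,0.06,0,0,0],[0.089,0.759,0.06,0,0,0],[0.089,0.759,0.06,0,0,0],[0.089,0.759,0.06,0,0,0],[0.089,0.759,0.06,0,0,0],[0.089,0.759,0.06,0,0,0],[0.089,0.759,0.06,0,0,0],[0.089,0.759,0.06,0,0,0],[0.089,0.759,0.06,0,0,0],[0.089,0.759,0.06,0,0,0],[0.089,0.759,0.06,0,0,0],[0.089,0.759,0.06,0,0,0],[0.089,0.759,0.06,0,0,0],[0.045,0.38,0.03,0,0,0],[0,0,0,0,0,0],[0,0,0,0,0,0]]]'

```text
clock: 7.95
position: [0.6134, -0.2013, 0.319]
ee_rot: [0.951, -0.02, 0.308, -0.001]
ft_force: [-1.7, 0.4, 0.8]
grip_width: 0.187
grasp_force: 68.5
```

Request:
carry_out --commands '[[[0,0,0,0,0.375,0],[0,0,0,0,0.375,0],[0,0,0,0,0.375,0],[0,0,0,0,0.375,0],[0,0,0,0,0,0],[0,0,0,0,0,0]]]'

```text
clock: 8.45
position: [0.6134, -0.1989, 0.3196]
ee_rot: [0.924, -0.018, 0.382, -0.0]
ft_force: [0.7, 0.2, 0.5]
grip_width: 0.189
grasp_force: 68.4
```

```bash
cat > look.py <<'E'
from h import *
import sys
from scipy.spatial.transform import Rotation as Ro
np.set_printoptions(precision=4,suppress=True)
def look(name,sc=(180,130,160,140),tp=(330,150,120,120),f=3):
    o=get_obs();R=Ro.from_quat(o["ee_rot"]).as_matrix();p=o["position"]
    print(p,"\n",R,"\ngrasp",p-.019*R[:,2],o["joint_pos"])
    A=crop("scene",sc,f,"");B=crop("top",tp,f,"");w=A.shape[1]
    im=np.zeros((max(A.shape[0],B.shape[0]),w+B.shape[1],3),np.uint8);im[:A.shape[0],:w]=A;im[:B.shape[0],w:]=B
    print(im.shape,"second at",w);cv2.imwrite(f"pics/{name}.png",im)
E
python3 -c "
from look import *
look('u1',(160,60,150,160),(350,120,110,110))"
```

```text
[ 0.6134 -0.1989  0.3196] 
 [[ 0.7071 -0.0339  0.7063]
 [-0.0341 -0.9993 -0.0138]
 [ 0.7063 -0.0143 -0.7078]] 
grasp [ 0.6    -0.1986  0.3331] [ 0.3954 -0.117  -0.0209  1.9799 -0.4704  0.5773 -0.9334]
(480, 780, 3) second at 450
```

View pics/u1.png

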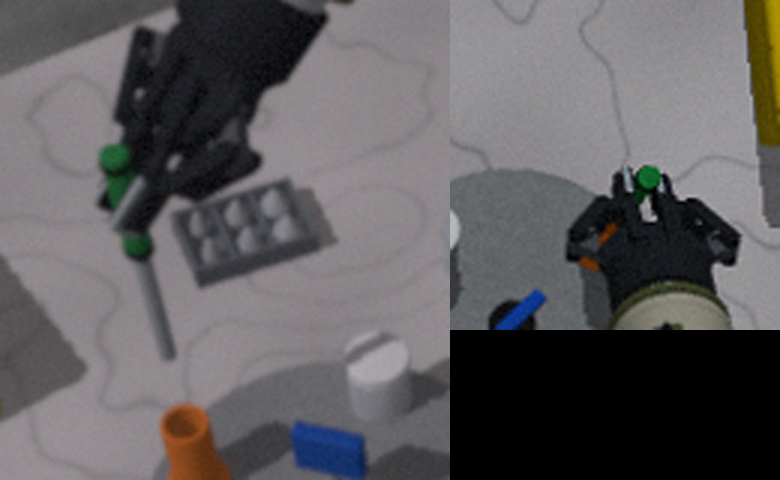

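The handle end is at scene (198.7,111.7) and top (416,179.3). The steel tip is at scene (216.3,179), slightly off vertical, with the cup mouth just below it at scene (221.7,200).

Run:
```python
from look import *
from scipy.optimize import brentq
H,e=tri((198.7,111.7),(416,179.3));print("H",H,e)
c,d=ray("scene",(216.3,179))
f=lambda s:np.linalg.norm(c+s*d-H)-.18
m=((H-c)@d)/(d@d);print("min",f(m))
for a,b in((m,m+.3),(m-.3,m)):
    try:
        s=brentq(f,a,b);T=c+s*d;print("tip",T,(H-T)/.18)
    except Exception as x: print(x)
g=np.array([.6,-.1986,.3331])
for x,z in((.6,.147),(.6,.19)):
  for sa in(0,.1): print(proj("scene",(x,-.1986,z)))
print(onz("scene",(221.7,200),.105),onz("top",(402,198),.105),proj("top",g),proj("scene",g+[0,0,.035]),proj("top",g+[0,0,.035]))
```

```text
H [ 0.6027 -0.199   0.3633] 0.00036626736104239437
min -0.06079146504990601
tip [ 0.6038 -0.1961  0.1834] [-0.0065 -0.0161  0.9998]
tip [ 0.6502 -0.0272  0.3885] [-0.2643 -0.9542 -0.1399]
[220.3344 188.4995]
[220.3344 188.4995]
[216.8929 175.2837]
[216.8929 175.2837]
[ 0.6025 -0.2021  0.105 ] [ 0.5994 -0.2011  0.105 ] [413.8888 182.7566] [199.7681 109.1952] [416.2285 180.0143]
```

Request:
carry_out --commands '[[[-0.048,0.153,-0.052,0,0,0],[-0.162,0.003,0.162,0,0,0],[-0.162,0.003,0.162,0,0,0],[-0.162,0.003,0.162,0,0,0],[-0.162,0.003,0.162,0,0,0],[-0.162,0.003,0.162,0,0,0],[-0.162,0.003,0.162,0,0,0],[0,0,0,0,0,0],[0,0,0,0,0,0]]]'

```text
clock: 9.3
position: [0.6104, -0.2057, 0.2641]
ee_rot: [0.924, -0.019, 0.382, 0.0]
ft_force: [0.4, 0.0, 0.1]
grip_width: 0.189
grasp_force: 68.4
```

```bash
python3 -c "
from look import *
look('u2',(180,90,100,130),(370,140,60,80),4)"
```

```text
[ 0.6104 -0.2057  0.2641] 
 [[ 0.7068 -0.035   0.7066]
 [-0.0349 -0.9993 -0.0146]
 [ 0.7066 -0.0144 -0.7075]] 
grasp [ 0.597  -0.2055  0.2776] [ 0.3806 -0.07    0.0095  2.0582 -0.5907  0.475  -0.7856]
(520, 640, 3) second at 400
```

View pics/u2.png

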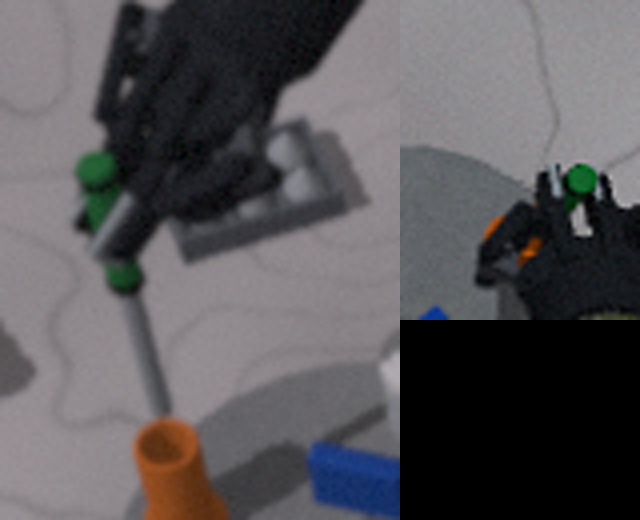

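The steel tip is at scene (221,193), just above the mouth, whose centre is at (222,200.7).

Run:
```python
from look import *
print(onz("scene",(221,193),.128),onz("scene",(222,200.75),.105))
H,e=tri((180+97/4,90+168/4),(370+181/4,140+179/4));print(H,e)
```

```text
[ 0.6001 -0.202   0.128 ] [ 0.6029 -0.1999  0.105 ]
[ 0.6002 -0.206   0.3064] 0.0005689814943602321
```

Request:
carry_out --commands '[[[0.02,0,0.02,0,0,0],[-0.132,0.003,0.133,0,0,0],[-0.132,0.003,0.133,0,0,0],[-0.132,0.003,0.133,0,0,0],[-0.132,0.003,0.133,0,0,0],[-0.132,0.003,0.133,0,0,0],[0,0,0,0,0,0]]]'

```text
clock: 9.98
position: [0.6109, -0.2056, 0.2247]
ee_rot: [0.924, -0.019, 0.381, -0.0]
ft_force: [-0.0, 0.6, -1.2]
grip_width: 0.191
grasp_force: 68.4
```

Request:
carry_out --commands '[[[-0.132,0.003,0.133,0,0,0],[-0.132,0.003,0.133,0,0,0],[-0.132,0.003,0.133,0,0,0],[-0.132,0.003,0.133,0,0,0],[-0.132,0.003,0.133,0,0,0],[-0.132,0.003,0.133,0,0,0],[-0.07,0.002,0.07,0,0,0],[0,0,0,0,0,0],[0,0,0,0,0,0]]]'

```text
clock: 10.73
position: [0.6121, -0.2063, 0.1786]
ee_rot: [0.924, -0.019, 0.383, 0.0]
ft_force: [0.1, 0.3, 0.1]
grip_width: 0.191
grasp_force: 68.4
```

```bash
python3 -c "
from look import *
look('u3',(180,110,100,130),(370,150,60,80),4)"
```

```text
[ 0.6121 -0.2063  0.1786] 
 [[ 0.7061 -0.0352  0.7072]
 [-0.0347 -0.9993 -0.0151]
 [ 0.7072 -0.0139 -0.7068]] 
grasp [ 0.5986 -0.206   0.192 ] [ 0.371   0.0431  0.0194  2.1485 -0.9295  0.3249 -0.4206]
(520, 640, 3) second at 400
```

View pics/u3.png

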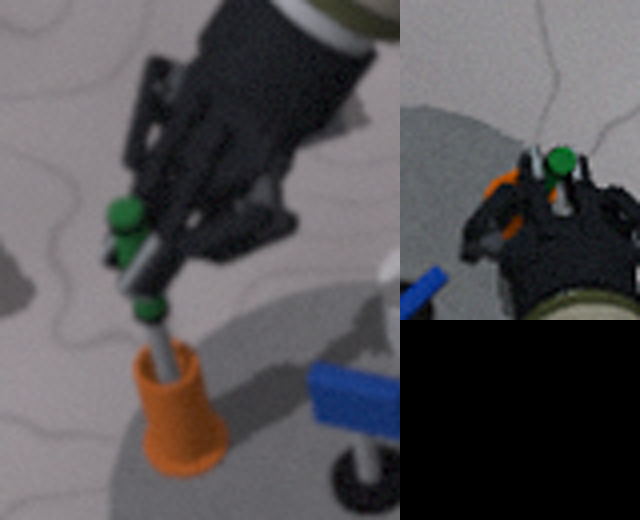

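The shaft stands inside the cup, with the mouth around (168,360) in the crop. I'll lower it the last few millimetres, then release and back out.

Request:
carry_out --commands '[[[-0.045,0,0.045,0,0,0],[-0.045,0,0.045,0,0,0],[0,0,0,0,0,0],[0,0,0,0,0,0]]]'

```text
clock: 11.17
position: [0.612, -0.2061, 0.1733]
ee_rot: [0.924, -0.019, 0.383, 0.0]
ft_force: [0.9, -0.7, -0.3]
grip_width: 0.189
grasp_force: 68.4
```

Request:
carry_out --commands '[[[0,0,0,0,0,0],[0,0,0,0,0,0],[0,0,0,0,0,0],[0,0,0,0,0,0],[0,0,0,0,0,0],[0,0,0,0,0,0],[0,0,0,0,0,0],[0,0,0,0,0,0],[0,0,-0.2,0,0,0],[0,0,-0.4,0,0,0],[0,0,-0.6,0,0,0],[0,0,-0.7,0,0,0],[0,0,-0.7,0,0,0],[0,0,-0.7,0,0,0],[0,0,-0.4,0,0,0],[0,0,-0.2,0,0,0],[0,0,0,0,0,0]]]' --hand -1

```text
clock: 12.58
position: [0.5015, -0.2044, 0.2855]
ee_rot: [0.923, -0.019, 0.384, 0.001]
ft_force: [-0.2, -0.4, -0.2]
grip_width: 0.998
grasp_force: 0.0
```

```bash
python3 -c "
from look import *
look('u4',(180,110,180,140),(310,150,120,170),3)"
```

```text
[ 0.5015 -0.2044  0.2855] 
 [[ 0.704  -0.036   0.7093]
 [-0.0344 -0.9993 -0.0166]
 [ 0.7094 -0.0127 -0.7047]] 
grasp [ 0.4881 -0.2041  0.2989] [ 0.4829 -0.3243  0.0268  2.2183 -0.6031  0.6095 -0.7131]
(510, 900, 3) second at 540
```

View pics/u4.png

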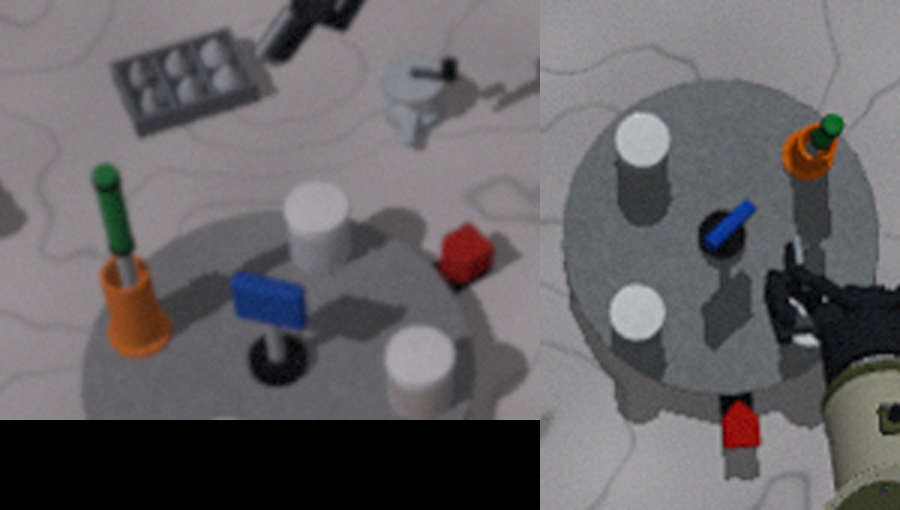

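The remover stands in the orange cup, leaning slightly outward, and has been released. Its handle end is at (105,175) in the left crop. Next I'll work out the blue plate's heading and the pointer's azimuth.

Run:
```python
from look import *
az=lambda v:np.degrees(np.arctan2(v[1],v[0]))
t=lambda x,y:((x-540)/3+310,y/3+150)
s=lambda x,y:(x/3+180,y/3+110)
C=np.array([.528,-.1215,0])
a,b=onz("top",t(708,243),.13),onz("top",t(752,207),.13);print("plate",a,b,(a+b)/2,az(a-b))
a,b=onz("scene",s(233,276),.13),onz("scene",s(305,294),.13);print("plate scene",a,b,(a+b)/2,az(b-a))
for p in((739,403),(739,418),(741,425),(723,423),(758,421)):
    q=onz("top",t(*p),.036);print("ptr",q,az(q-C)%360,np.linalg.norm((q-C)[:2]))
for n,m in(("B lid",(-1)),):pass
# red blob both views, whole
for n in("scene","top"):
    im=camera(n).astype(int);m=((im[...,0]>90)&(im[...,1]<60)&(im[...,2]<60)).astype(np.uint8)
    k,l,st,ce=cv2.connectedComponentsWithStats(m)
    for i in range(1,k):
        if st[i,4]>15:
            q=onz(n,ce[i],.022);print(n,st[i],ce[i],q,az(q-C)%360)
# deck disc from top
im=camera("top");
for p in((565,235),(878,240),(720,80),(722,392)): print(onz("top",t(*p),.03))
```

```text
plate [ 0.5098 -0.1013  0.13  ] [ 0.5408 -0.1403  0.13  ] [ 0.5253 -0.1208  0.13  ] 128.48398644563142
plate scene [ 0.5469 -0.1376  0.13  ] [ 0.5127 -0.097   0.13  ] [ 0.5298 -0.1173  0.13  ] 130.16236452804188
ptr [ 0.3717 -0.1341  0.036 ] 184.60538037333015 0.15683147222909963
ptr [ 0.358  -0.1338  0.036 ] 184.15346291734772 0.17047647932765536
ptr [ 0.3515 -0.1356  0.036 ] 184.55827499477454 0.17700992208594707
ptr [ 0.3536 -0.1191  0.036 ] 179.21341787716955 0.174381049313925
ptr [ 0.355  -0.1512  0.036 ] 189.74711213556733 0.17558057428706017
scene [327 185  18  18 189] [334.1005 193.4709] [ 0.3521 -0.137   0.022 ] 185.04228187902842
scene [224 203  13  22 130] [228.7846 215.1923] [ 0.5915 -0.2168  0.022 ] 303.6700218291695
scene [475 397  36  32 221] [489.6652 414.9955] [0.396  0.4486 0.022 ] 103.04013907384895
top [393 200  14  10  49] [400.5714 205.6531] [ 0.5904 -0.2078  0.022 ] 305.86617462552766
top [583 238  27  42 623] [594.6565 257.374 ] [ 0.4367 -0.7722  0.022 ] 262.0121324175051
top [ 61 254   5  14  19] [ 61.8421 261.3158] [0.4457 0.7592 0.022 ] 95.33614674689022
top [371 284  12  16 157] [376.465  292.0255] [ 0.3506 -0.1353  0.022 ] 184.46208339454859
top [587 335  18   4  35] [595.2286 336.7143] [ 0.2086 -0.7667  0.022 ] 243.66612879961343
top [634 374   6   5  17] [636.3529 375.9412] [ 0.088  -0.8974  0.022 ] 240.44306623993725
top [632 382   8   6  31] [635.6452 384.6129] [ 0.0626 -0.8951  0.022 ] 238.97047086256117
[0.5287 0.023  0.03  ]
[ 0.5204 -0.2669  0.03  ]
[ 0.672  -0.1231  0.03  ]
[ 0.3821 -0.1192  0.03  ]
```

Request:
carry_out --commands '[[[0,0,0,0,-0.75,0],[0,0,0,0,-0.75,0],[0,0,0,0,-0.75,0],[0,0,0,0,-0.75,0],[0,0,0,0,-0.75,0],[0,0,0,0,-0.75,0],[0,0,0,0,-0.75,0],[0,0,0,0,-0.75,0],[0,0,0,0,-0.75,0],[0,0,0,0,-0.75,0],[0,0,0,0,0,-1],[0,0,0,0,0,-1],[0,0,0,0,0,-1],[0,0,0,0,0,-1],[0,0,0,0,0,-1],[0,0,0,0,0,-1],[0,0,0,0,0,-1],[0,0,0,0,0,-1],[0,0,0,0,0,-1],[0,0,0,0,0,-1]]]'

```text
clock: 14.5
position: [0.5021, -0.2033, 0.2824]
ee_rot: [0.873, 0.487, 0.004, -0.007]
ft_force: [-0.6, 0.2, -0.9]
grip_width: 1.002
grasp_force: 0.0
```

Request:
carry_out --commands '[[[0,0,0,0,0,-1],[0,0,0,0,0,-1],[0,0,0,0,0,-1],[0,0,0,0,0,-1],[0,0,0,0,0,-1],[0,0,0,0,0,-1],[0,0,0,0,0,-1],[0,0,0,0,0,-1],[0,0,0,0,0,-1],[0,0,0,0,0,-1],[0,0,0,0,0,-1],[0,0,0,0,0,-1],[0,0,0,0,0,-0.4],[0.37,0.62,0,0,0,0],[0.37,0.62,0,0,0,0],[0.37,0.62,0,0,0,0],[0,0,0,0,0,0],[0,0,0,0,0,0]]]'

```text
clock: 16.0
position: [0.5274, -0.1186, 0.2839]
ee_rot: [0.402, 0.916, 0.007, -0.003]
ft_force: [-0.2, -1.0, -0.4]
grip_width: 0.999
grasp_force: 0.0
```

```bash
cat > st.py <<'E'
from look import *
o=get_obs();R=Ro.from_quat(o["ee_rot"]).as_matrix()
print(o["position"],R[:,2],"yaw",np.degrees(np.arctan2(R[1,0],R[0,0])),o["joint_pos"],o["ft_force"],o["torque"])
E
python3 st.py
```

```text
[ 0.5274 -0.1186  0.2839] [-0.0002  0.0154 -0.9999] yaw 132.64820986831347 [ 0.5432  0.1539 -0.4428  1.5814  0.051   1.4229  0.8416] [-0.1775 -1.0114 -0.4311] [-0.0237  0.0249 -0.0032]
```

Request:
carry_out --commands '[[[-0.054,-0.048,0,0.1,-0.11,0],[0,0,0.3,0,0,0],[0,0,0.6,0,0,0],[0,0,0.6,0,0,0],[0,0,0.6,0,0,0],[0,0,0.6,0,0,0],[0,0,0.5,0,0,0],[0,0,0.5,0,0,0],[0,0,0.4,0,0,0],[0,0,0.3,0,0,0],[0,0,0.2,0,0,0],[0,0,0.1,0,0,0],[0,0,0,0,0,0],[0,0,0,0,0,0]]]'

```text
clock: 17.17
position: [0.5273, -0.1242, 0.0973]
ee_rot: [0.404, 0.915, -0.001, 0.001]
ft_force: [0.3, 1.0, 0.9]
grip_width: 1.001
grasp_force: 0.0
```

```bash
python3 st.py
```

```text
[ 0.5273 -0.1242  0.0973] [ 0.0017 -0.0019 -1.    ] yaw 132.3791619513031 [ 0.5215  0.3003 -0.4318  1.8208  0.1452  1.0493  0.774 ] [0.2971 1.0105 0.884 ] [ 0.0189  0.0272 -0.0499]
```

Request:
carry_out --commands '[[[0,0,0,0,0,0],[0,0,0,0,0,0],[0,0,0,0,0,0],[0,0,0,0,0,0],[0,0,0,0,0,0],[0,0,0,0,0,0],[0,0,0,0,0,0],[0,0,0,0,0,0],[0,0,0,0,0,0],[0,0,0,0,0,0],[0,0,0,0,0,0],[0,0,0,0,0,0],[0,0,0,0,0,0]]]' --hand 1 --force 50

```text
clock: 18.25
position: [0.5292, -0.1221, 0.0975]
ee_rot: [0.403, 0.915, 0.001, 0.003]
ft_force: [10.2, 6.4, -3.8]
grip_width: 0.156
grasp_force: 51.4
```

```bash
python3 st.py
```

```text
[ 0.5292 -0.1221  0.0975] [ 0.0055 -0.     -1.    ] yaw 132.51423087502914 [ 0.5203  0.3009 -0.434   1.82    0.1439  1.0461  0.7738] [10.16    6.3521 -3.7738] [ 0.8717 -1.66    0.0097]
```

Request:
carry_out --commands '[[[0,0.04,0,0,0,0],[0,0,0,0,0,0],[0,0,0,0,0,0]]]'

```text
clock: 18.5
position: [0.5292, -0.1221, 0.0975]
ee_rot: [0.403, 0.915, 0.0, 0.002]
ft_force: [4.5, 4.5, 2.2]
grip_width: 0.157
grasp_force: 52.4
```

```bash
python3 st.py
```

```text
[ 0.5292 -0.1221  0.0975] [ 0.0031 -0.0011 -1.    ] yaw 132.4482634293203 [ 0.5185  0.3023 -0.4332  1.8183  0.1456  1.0489  0.771 ] [4.5492 4.4542 2.1782] [ 0.7591 -0.6306  0.0654]
```

Request:
carry_out --commands '[[[0,0.03,0,0,0,0.2],[0,0,0,0,0,0.4],[0,0,0,0,0,0.6],[0,0,0,0,0,0.6],[0,0,0,0,0,0.6],[0,0,0,0,0,0.6],[0,0,0,0,0,0.6],[0,0,0,0,0,0.6],[0,0,0,0,0,0.4],[0,0,0,0,0,0.2],[0,0,0,0,0,0],[0,0,0,0,0,0]]]'

```text
clock: 19.5
position: [0.529, -0.1221, 0.0974]
ee_rot: [0.619, 0.786, -0.0, 0.001]
ft_force: [-1.8, 1.9, 6.7]
grip_width: 0.158
grasp_force: 53.0
```

```bash
python3 st.py
```

```text
[ 0.529  -0.1221  0.0974] [ 0.0011 -0.0019 -1.    ] yaw 103.56491999080805 [ 0.4566  0.2941 -0.3619  1.8204  0.1209  1.047   0.2852] [-1.8053  1.9387  6.7457] [ 0.4209  0.3828 -0.1263]
```

Request:
carry_out --commands '[[[0,0,0,0,0,0.2],[0,0,0,0,0,0.4],[0,0,0,0,0,0.6],[0,0,0,0,0,0.6],[0,0,0,0,0,0.6],[0,0,0,0,0,0.6],[0,0,0,0,0,0.6],[0,0,0,0,0,0.6],[0,0,0,0,0,0.6],[0,0,0,0,0,0.6],[0,0,0,0,0,0.6],[0,0,0,0,0,0.6],[0,0,0,0,0,0.6],[0,0,0,0,0,0.6],[0,0,0,0,0,0.4],[0,0,0,0,0,0.2],[0,0,0,0,0,0],[0,0,0,0,0,0]]]'

```text
clock: 21.0
position: [0.5288, -0.1221, 0.0974]
ee_rot: [0.894, 0.447, -0.0, 0.001]
ft_force: [-2.0, 2.1, 8.4]
grip_width: 0.154
grasp_force: 53.2
```

```bash
python3 st.py
```

```text
[ 0.5288 -0.1221  0.0974] [ 0.0005 -0.0017 -1.    ] yaw 53.16531662761667 [ 0.3536  0.282  -0.2429  1.8261  0.0794  1.042  -0.563 ] [-1.9977  2.1386  8.374 ] [ 0.4894  0.7291 -0.0839]
```

Request:
carry_out --commands '[[[0,0,0,0,0,0.3],[0,0,0,0,0,0.6],[0,0,0,0,0,0.6],[0,0,0,0,0,0.6],[0,0,0,0,0,0.6],[0,0,0,0,0,0.6],[0,0,0,0,0,0.6],[0,0,0,0,0,0.6],[0,0,0,0,0,0.6],[0,0,0,0,0,0.6],[0,0,0,0,0,0.6],[0,0,0,0,0,0.6],[0,0,0,0,0,0.6],[0,0,0,0,0,0.4],[0,0,0,0,0,0.2],[0,0,0,0,0,0],[0,0,0,0,0,0],[0,0,0,0,0,0]]]'

```text
clock: 22.5
position: [0.5287, -0.1219, 0.0975]
ee_rot: [0.999, 0.04, 0.0, 0.001]
ft_force: [-3.4, 3.2, 8.9]
grip_width: 0.161
grasp_force: 53.3
```

```bash
python3 st.py; python3 -c "
from look import *
look('f1',(200,110,170,170),(320,160,90,150),3)"
```

```text
[ 0.5287 -0.1219  0.0975] [ 0.0003 -0.0012 -1.    ] yaw 4.567425555134617 [ 0.2568  0.2741 -0.1318  1.8316  0.0427  1.0382 -1.3829] [-3.4145  3.1877  8.8736] [ 0.8387  0.9704 -0.018 ]
[ 0.5287 -0.1219  0.0975] 
 [[ 0.9968  0.0796  0.0003]
 [ 0.0796 -0.9968 -0.0012]
 [ 0.0002  0.0012 -1.    ]] 
grasp [ 0.5286 -0.1218  0.1165] [ 0.2568  0.2741 -0.1318  1.8316  0.0427  1.0382 -1.3829]
(510, 780, 3) second at 510
```

View pics/f1.png

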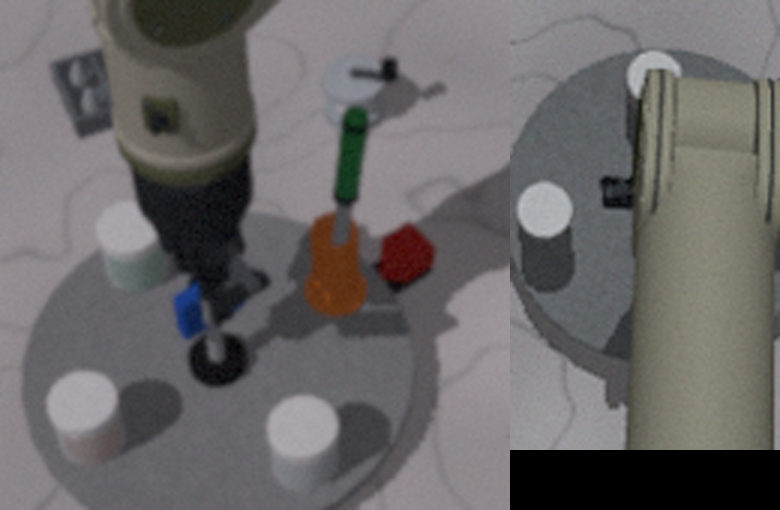

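The cup is now beside the red pointer with the remover standing in it: cup mouth at (335,230) and pointer at (405,255) in the left crop. I'll check the deck angle from the lids.

Run:
```python
from look import *
az=lambda v:np.degrees(np.arctan2(v[1],v[0]))
s=lambda x,y:(x/3+200,y/3+110)
for z in(.078,.085):
    l=onz("scene",s(303,425),z);r=onz("scene",s(127,230),z);b=onz("scene",s(85,398),z)
    m=onz("scene",s(335,231),z+.022)
    print(l,r,b,m,"side az+90",az(l-r)+90,"mouth-B",az(m-b)%360,"centre",(l+r)/2)
    t=onz("top",(320+35/3,160+70),z);print("top +y lid",t,az(t-[.5287,-.1219,0])+90)
    t=onz("top",(320+(653-510)/3,160+77/3),z);print("top far lid",t,az(t-[.5287,-.1219,0])+180)
# initial lids azimuth in same method
b=onz("scene",(285.8,180),.078);d=onz("scene",(254.6,260),.078);print("init side",az(d-b)+90-180)
im=camera("scene").astype(int)
```

```text
[ 0.5195 -0.0131  0.078 ] [ 0.5406 -0.2307  0.078 ] [ 0.6363 -0.1148  0.078 ] [ 0.4186 -0.13    0.1   ] side az+90 185.51843000399796 mouth-B 183.9763257081248 centre [ 0.53   -0.1219  0.078 ]
top +y lid [ 0.5187 -0.0129  0.078 ] 185.21547557655424
top far lid [ 0.6383 -0.1122  0.078 ] 185.04715232183742
[ 0.5216 -0.0094  0.085 ] [ 0.5424 -0.2254  0.085 ] [ 0.6375 -0.1104  0.085 ] [ 0.4215 -0.1253  0.107 ] side az+90 185.518430003998 mouth-B 183.94767982758808 centre [ 0.532  -0.1174  0.085 ]
top +y lid [ 0.518  -0.0127  0.085 ] 185.57327845566607
top far lid [ 0.637  -0.1117  0.085 ] 185.3953403889467
init side -48.014893472005696
```

```bash
python3 -c "
from workcell import *
print(hand_in())"
```

```text
the job is handed in; nothing more can be done
None
```

I stood the hook remover in the orange cup, steel end down, and let go. I then turned the carousel until the cup was at the red pointer, within about 1° by camera, and handed in at about 23 s with the gripper still holding the blue handle; the other tackle was not touched.

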